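# Bring a sprayed test panel under the inspection microscope

### The job

Push the inspection carriage along its bed until it is fully home and square against both end stops, and turn the traverse knob on it until the white ring on the blue test panel is centred under the microscope lens. The rails are gummed up with overspray, so the carriage racks and jams unless it is pushed on its centre line: do not force it. Keep off the fresh paint of the panel, do not bump the microscope, and leave the things round about where they stand.

Things in the scene. Friction and masses are not known exactly. Their poses are not given: they have to be found in the camera images.
- bed: fixed grey slide bed, 294 mm long (x, the slide direction; +x is the way to push) and 264 mm wide (y), guide rails 26 mm high along both sides; a foot on its left side carries the microscope column. Origin: on its underside, 150 mm from its rear end; z up. It stands turned a little on the trolley
- carriage: metal carriage, 1.1 kg, its runner (70 long, 210 wide) held under the rails with 1.5 mm side play; origin: runner's underside, middle; x = slide direction. Slides with 3 to 8 N pushed on its centre line (within 10 mm); off it, it drags, and from 50 mm off, or by the knob, it racks and locks. 80 to 115 mm to go; home (both stops touched) at bed x = 0.085
- push_pad (a point): middle of the rear face of the black plastic pad (20 mm wide, 24 mm high, 2.5 mm proud) at the middle of the carriage's push lip; axes parallel to the carriage's. It is 46 mm above the trolley. The lip is an upright strip 150 mm wide, from 28 to 62 mm above the trolley; a red line on its top marks the carriage's centre line. Home, the pad face is at bed x = -0.0025
- nose (a point): middle of the front edge of the carriage's runner, 14 mm above the trolley; axes parallel to the carriage's. It is at bed x = 0.120 when the runner rests against both end stops, two steel blocks on the bed at bed y = -65 and +65 mm
- panel: blue freshly sprayed test panel, 70 x 80 x 2 mm, clipped on the carriage's cross table, top 44.5 mm above the trolley; origin: middle of its underside. Not to be touched
- ring (a point): centre of the white ring (17 mm outside) on the panel's top. The table slides crosswise (y); a white line on the table's rear edge meets the red line on the carriage when the ring is on the carriage's centre line
- microscope: black digital microscope (upright tube, 35 mm across, 98 to 228 mm above the trolley) held by a level arm (155 to 175 mm up, 16 mm wide, along bed x = 0.085) from a column on its left (bed y = 0.18, 213 mm high); fixed to the bed, same origin and axes as the bed
- lens (a point): middle of the microscope's lower face, on its axis: bed x = 0.085, y = 0, 98 mm above the trolley
- knob_grip (a point): on the upright axis of the black fluted traverse knob, 35 mm across, 28 mm high, 11 mm below its top and 65 mm above the trolley. It stands on the cross table (carriage x = -34; 104 mm to the right, -y, of the ring) and travels with it; the plate under it is 43 mm above the trolley
- knob (a joint): knob angle, rad, growing anticlockwise seen from above; 0 when the ring is on the carriage's centre line. Rack and pinion: 12 mm of table (and knob) travel per rad, anticlockwise moves both towards +y (left). Starts between -1.25 and -0.6, turns with about 0.04 N m and stays where it is left
- mix_cup: clear mixing cup, 71 mm across, 86 mm high, left of the bed; origin at its underside. Bystander
- grey_tin: pale paint tin, 72 mm across, 98 mm high, right of the bed; origin at its underside. Bystander
- additive_bottle: brown bottle with a black cap, 45 mm across, 96 mm high, right of the bed; origin at its underside. Bystander

How it is judged:
By the outcome, as a careful person would: the job done as asked, in the order asked, and still so for the second after the job is handed in, with the robot touching nothing.
It also fails if it takes over 64 s, if anything falls off the work surface, if the arm or the gripper's body presses on something with over 40 N, if the wrist force passes 120 N, or if a joint passes its speed limit or range.

### The arm

A 7-joint arm with a two-finger parallel gripper is mounted at the origin on a cart in front of the work surface, level with it; the furniture and walls round the work are solid. World frame = base frame: x ahead of the robot, y to its left, z up, the work surface at z = 0. Lengths are in m, angles in rad, forces in N, time in s.
With the tool pointing down it reaches from about 0.4 to 0.875 m from the base axis. Payload 19.3 kg.
Tool frame: the origin (TCP) lies between the finger pads; the fingertips stand 17 mm ahead of it and the grasp point (between the pads) lies 2 mm behind it (bot.finger_overhang is the distance from the TCP to the fingertips, in m); z points along the fingers, y is the line along which they close (so a half turn about z gives the same grasp; the last joint's range is limited). The gripper opens to 85 mm and grips with 20 to 120 N. Pads are 22 mm wide; open, the fingers measure 114 mm over their backs; the gripper's body (76 mm by 85 mm) begins 54 mm behind the grasp point. The pads swing forward as they close: fully open they stand 13 mm farther back than shut.
Start: joints at [-1.352, 0.521, -0.036, 1.599, 0.021, 1.021, -0.113], TCP at [0.178, 0.599, 0.248] pointing down, gripper open.
Joint ranges: [-2.91, 2.91], [-0.3, 2.13], [-1.5, 1.42], [0.17, 2.43], [-1.26, 4.41], [0.16, 1.93], [-2.52, 2.52]. Speed limits (rad/s): [1.89, 1.89, 2.39, 2.39, 3.01, 3.01, 3.01].

### API

Orientations are given as [roll, pitch, yaw] about the fixed x, y, z axes, in that order (R = Rz(yaw) Ry(pitch) Rx(roll)).
In Python, from workcell import observe, grab_frame, bot gives the robot as it stands.
- The arm moves only by the shell command python3 -m crank 'ROWS' [FORCE]. ROWS is a JSON object of lists of equal length, an entry for each row: "linear": the shift along the world's x, y, z each as a share of 0.25 m, from -1 to 1, a list of three; "delta_rot": the turn, a rotation vector about the world's x, y, z each as a share of 30 degrees, from -1 to 1, a list of three; "fingers": the opening, from -1 (shut) to 1 (fully open). In form: {"linear": [[dx, dy, dz], ...], "delta_rot": [[rx, ry, rz], ...], "fingers": [fingers, ...]}. A call has 1 to 5 rows; each row is the pose to reach, as a shift and turn from the pose commanded when the call began; what a row does not reach only later rows make up. A row lasts 1/10 s, in which the tool goes at most 50 mm and 8.59 degrees, less where a joint would pass 70% of its speed; a pose out of reach is approached as far as the arm can. A call with a number of a shift or a turn outside -1 to 1 is refused whole. A call with a gripper value outside its range is refused whole. The fingers move at their own pace and stop on an object; FORCE is the grip in N (left out, the last holds). Time passes only in rows, so rows that repeat a pose let the fingers close. It gives the time, the measured TCP pose, the force, the opening and the grip force at its end, in the units of the state.
- observe(): the state, without advancing time (a new reading comes with each control period).
- grab_frame(name): name is "side" or "top" or "wrist"; returns a dict with "image" (480x640x3 uint8, red, green, blue), "mtx" (3x3 intrinsics, pixels), "xyz" and "orientation" of the camera in the world. Camera axes: x right, y down, z forward; pixel columns grow to the right and rows downward; lengths in m; the calibration is good to about 2 mm. The wrist camera is an equidistant fisheye: a pixel r from the principal point sees the ray r / f radians off the axis. A picture is of the moment at which its call begins. There is no depth.
- bot.job_done(): hands the job in; it is judged then, once.
The state is a dict: "clock": time; "qpos": joint angles; "qd": joint speeds; "joint_efforts": joint torques, N m; "position": TCP position; "tool_rot": TCP orientation; "force": force on the tool from outside, world axes, zero at the start; "moment": the same for the moment, N m; "grip_width": finger opening in m; "finger_force": force on a finger pad.
Only numpy, scipy, OpenCV 4.12 (cv2) and the standard library are available. Lean on these libraries where they do the work, as an engineer would, in place of code of your own. Each camera call takes 0.05 s, during which the arm holds its last target. There are 200 camera calls.

## Working session

There is one attempt and no reset: what is moved stays moved. The work goes in short steps, Python scripts to look and compute and a shell command to move; the robot and the scene stay as the last step left them, time stands still between calls to the robot, and variables do not carry over. Pictures are saved under pics/ and viewed, at most 10 in all, crops included, and the job is handed in when it is done.

```bash
mkdir -p pics; ls; cat > h.py <<'E'
import numpy as np, cv2, json
from scipy.spatial.transform import Rotation as R
def rot(o): 
    o=np.array(o); return o if o.shape==(3,3) else R.from_euler('xyz',o).as_matrix() if o.size==3 else R.from_quat(o).as_matrix()
def ray(f,u,v,fish=False):
    K=f['mtx'];x=(u-K[0][2])/K[0][0];y=(v-K[1][2])/K[1][1]
    if fish:
        r=np.hypot(x,y);d=np.array([np.sin(r)*x/max(r,1e-9),np.sin(r)*y/max(r,1e-9),np.cos(r)])
    else: d=np.array([x,y,1.])
    return np.array(f['xyz']),rot(f['orientation'])@d
def onz(f,u,v,z,fish=False):
    o,d=ray(f,u,v,fish);return o+d*(z-o[2])/d[2]
def proj(f,p):
    c=rot(f['orientation']).T@(np.array(p)-np.array(f['xyz']));q=np.array(f['mtx'])@c;return q[:2]/q[2]
E
python3 - <<'E'
from workcell import observe, grab_frame, bot
import cv2,pickle
print(observe())
for n in("side","top"):
    f=grab_frame(n);pickle.dump(f,open(n+'.pkl','wb'));print(n,f['mtx'],f['xyz'],f['orientation'])
    cv2.imwrite(f'pics/{n}0.png',f['image'][:,:,::-1])
E
```

```text
pics
{'clock': 0.0, 'qpos': array([-1.35221045,  0.52204698, -0.03630495,  1.59997585,  0.02119511,
        1.02112605, -0.11280372]), 'qd': array([-0.00097142,  0.00146727,  0.00081385,  0.00103107,  0.00085151,
        0.00061457, -0.00221082]), 'joint_efforts': array([-4.56419921e-04, -9.27101970e+01,  1.97929479e+00, -3.69908094e+01,
        1.78083417e-02,  8.55184975e-03, -2.51805676e-05]), 'position': array([0.17794854, 0.59880408, 0.24771695]), 'tool_rot': array([-3.14042477e+00,  9.10268503e-05,  2.85277053e+00]), 'force': array([ 0.46356106, -0.37554324, -0.82574546]), 'moment': array([-0.01251473,  0.02981215,  0.04388001]), 'finger_force': 0.0, 'grip_width': 0.08568321212650692}
side [[439.87165839   0.         319.39370217]
 [  0.         439.87165839 244.6564987 ]
 [  0.           0.           1.        ]] [0.37832601 0.85171922 0.56821887] [-2.06674348  0.01090017 -2.96270917]
top [[564.40894078   0.         323.17193498]
 [  0.         564.40894078 226.84947837]
 [  0.           0.           1.        ]] [ 0.38860646 -0.01082602  1.52933585] [-3.03461321 -0.0159811  -1.60073152]
```

View pics/side0.png

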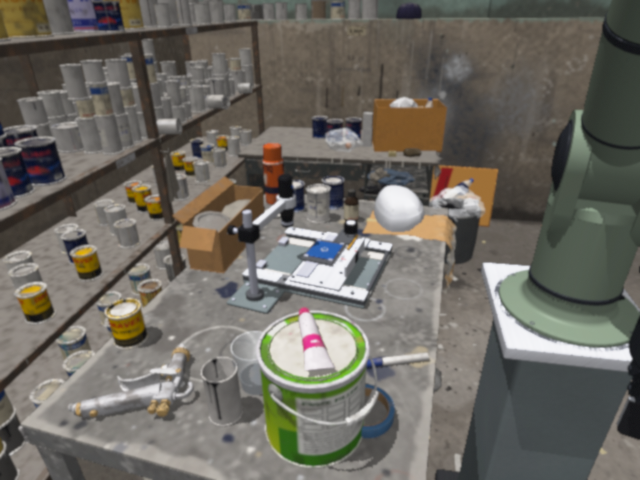

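View pics/top0.png

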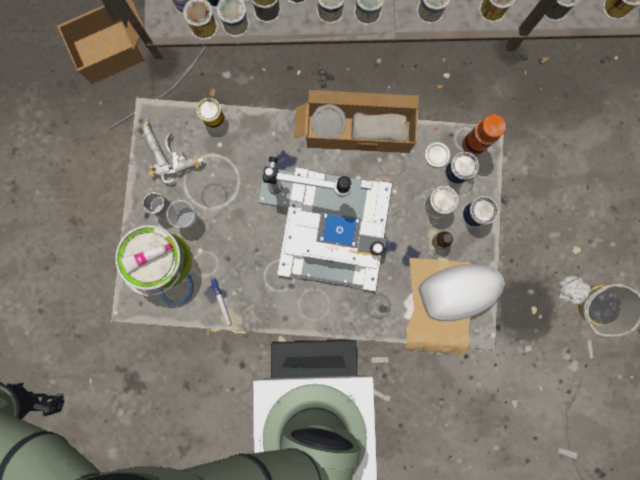

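The side view shows the bed at about (320,265) with the microscope column at (250,255). In the top view, the bed spans (280-390, 170-290), with the blue panel at (340,230), the knob at (377,248) and the microscope at (344,185). I'll zoom in on both.

```bash
python3 - <<'E'
import cv2,numpy as np
a=cv2.imread('pics/top0.png')[160:300,255:400];a=cv2.resize(a,None,fx=4,fy=4,interpolation=cv2.INTER_CUBIC)
cv2.imwrite('pics/top0c.png',a);print(a.shape)
b=cv2.imread('pics/side0.png')[170:310,230:400];cv2.imwrite('pics/side0c.png',cv2.resize(b,None,fx=4,fy=4,interpolation=cv2.INTER_CUBIC))
E
```

```text
(560, 580, 3)
```

View pics/top0c.png

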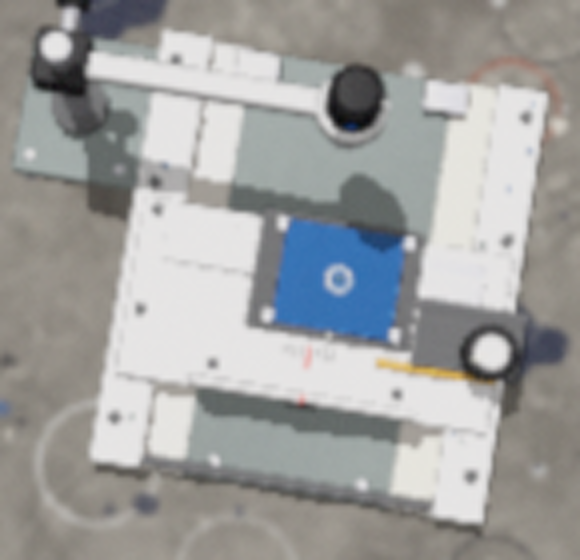

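View pics/side0c.png

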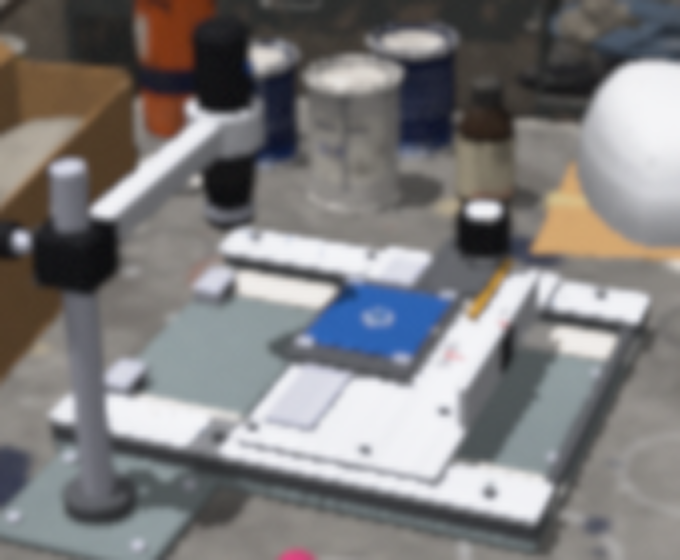

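The top crop shows the rail corners at about (92,460), (482,523), (547,92) and (165,32), the red mark on the lip at (302,400), the ring at (339,279) and the knob top at (491,351). The side crop shows the black pad on the lip at about (507,345).

```bash
python3 - <<'E'
from h import *
import pickle
f=pickle.load(open('top.pkl','rb'))
p=lambda u,v,z:onz(f,255+(u+.5)/4-.5,160+(v+.5)/4-.5,z)[:2]
C=np.array([p(92,460,.026),p(482,523,.026),p(547,92,.026),p(165,32,.026)])
print(C, [np.linalg.norm(C[i]-C[i-1]) for i in range(4)])
M=np.array([[-.15,.132],[-.15,-.132],[.144,-.132],[.144,.132]])
A=C-C.mean(0);B=M-M.mean(0)
th=np.arctan2((B[:,0]*A[:,1]-B[:,1]*A[:,0]).sum(),(A*B).sum());Rb=np.array([[np.cos(th),-np.sin(th)],[np.sin(th),np.cos(th)]])
o=C.mean(0)-Rb@M.mean(0);print('yaw',th,np.degrees(th),'o',o)
for n,q in dict(lip=p(302,400,.062),red2=p(308,357,.05),ring=p(339,279,.0445),knob=p(491,351,.076),mtop=p(355,90,.228)).items(): print(n,q,'bed',Rb.T@(q-o))
im=f['image'].astype(int);m=((im[...,2]>im[...,0]+60)&(im[...,2]>110)).astype('uint8');m[:200]=0;m[260:]=0
r=cv2.minAreaRect(np.argwhere(m[:,300:380])[:,::-1].astype('float32')+[300,0]);print(r)
print('panel',Rb.T@(onz(f,*r[0],.0445)[:2]-o)); print('lens world',o+Rb@[.085,0])
E
```

```text
[[ 0.42532986  0.08488159]
 [ 0.37608676 -0.17230068]
 [ 0.66442886 -0.22787241]
 [ 0.71257081  0.02938768]] [np.float64(0.29255244831602223), np.float64(0.26185416840732867), np.float64(0.29364840121247227), np.float64(0.2617258156113569)]
yaw -0.18904767821874746 -10.83163408868149 o [ 0.54755062 -0.07203973]
lip [ 0.45927353 -0.05448817] bed [-0.09000267  0.0006495 ]
red2 [ 0.48793947 -0.05966561] bed [-0.06087449  0.00095131]
ring [ 0.53937239 -0.0819837 ] bed [-0.00616382 -0.01130369]
knob [ 0.4866627  -0.17714209] bed [-0.04005191 -0.1146721 ]
mtop [ 0.6315859  -0.08622177] bed [0.08520321 0.00186285]Traceback (most recent call last):
  File "<stdin>", line 13, in <module>
cv2.error: OpenCV(4.12.0) /io/opencv/modules/imgproc/src/convhull.cpp:143: error: (-215:Assertion failed) total >= 0 && (depth == CV_32F || depth == CV_32S) in function 'convexHull'
```

The measured bed size matches the spec: yaw is -10.83° and the origin is (0.5476, -0.0720). The carriage is at bed x ≈ -0.006, with about 91 mm to go, and the knob is at about -0.95 rad. I'll raise the tool, close it, and go round above the clutter to a point behind the pad.

```bash
python3 -m crank '{"linear":[[0,0,0.6],[0,0,0.6],[0,0,0.6],[0,0,0.6]],"delta_rot":[[0,0,0.19],[0,0,0.19],[0,0,0.19],[0,0,0.19]],"fingers":[-1,-1,-1,-1]}' 40
python3 -m crank '{"linear":[[0.6,-0.8,0],[0.6,-0.8,0],[0.6,-0.8,0],[0.6,-0.8,0],[0.6,-0.8,0]],"delta_rot":[[0,0,0],[0,0,0],[0,0,0],[0,0,0],[0,0,0]],"fingers":[-1,-1,-1,-1,-1]}'
python3 -m crank '{"linear":[[0.36,-0.8,0],[0.36,-0.8,0],[0.36,-0.8,0],[0.36,-0.8,0],[0.36,-0.8,0]],"delta_rot":[[0,0,0],[0,0,0],[0,0,0],[0,0,0],[0,0,0]],"fingers":[-1,-1,-1,-1,-1]}'
python3 -c "
from workcell import *
s=observe();print(s['qpos'],s['position'],s['tool_rot'],bot.finger_overhang)"
```

```text
clock: 0.5
position: [0.1785, 0.6006, 0.4049]
tool_rot: [3.133, 0.0, 2.952]
force: [0.7, 0.3, -0.1]
grip_width: 0.0288
finger_force: 0.0
clock: 1.0
position: [0.3288, 0.3972, 0.3982]
tool_rot: [-3.142, -0.0, 2.952]
force: [1.2, 0.7, -0.6]
grip_width: -0.0002
finger_force: 0.0
clock: 1.5
position: [0.4193, 0.1947, 0.3984]
tool_rot: [-3.141, 0.001, 2.947]
force: [-0.1, 0.8, 0.1]
grip_width: 0.0001
finger_force: 0.0
[-0.73733312  0.11197079  0.19417563  1.79581061 -0.02200787  1.23587141
  0.83948275] [0.41933413 0.19467572 0.39840589] [-3.14108665e+00  5.98917530e-04  2.94738979e+00] 0.017
```

```bash
python3 -m crank '{"linear":[[0,-0.96,0],[0,-0.96,0],[0,-0.96,0],[0,-0.96,0],[0,-0.96,0]],"delta_rot":[[0,0,0],[0,0,0],[0,0,0],[0,0,0],[0,0,0]],"fingers":[-1,-1,-1,-1,-1]}'
python3 -m crank '{"linear":[[0,0,-0.88],[0,0,-0.88],[0,0,-0.88],[0,0,-0.88],[0,0,-0.88]],"delta_rot":[[0,0,0],[0,0,0],[0,0,0],[0,0,0],[0,0,0]],"fingers":[-1,-1,-1,-1,-1]}'
python3 - <<'E'
from h import *
from workcell import *
import pickle
f=grab_frame("wrist");pickle.dump(f,open('w1.pkl','wb'));cv2.imwrite('pics/w1.png',f['image'][:,:,::-1])
s=observe();print(s['qpos'],s['position'],s['tool_rot'],f['mtx'],f['xyz'],f['orientation'])
E
```

```text
clock: 2.0
position: [0.4173, -0.0436, 0.3984]
tool_rot: [3.141, 0.0, 2.951]
force: [1.4, 0.3, -0.2]
grip_width: -0.0001
finger_force: 0.0
clock: 2.5
position: [0.416, -0.0411, 0.1748]
tool_rot: [-3.14, -0.004, 2.952]
force: [0.4, -0.4, 0.8]
grip_width: 0.0003
finger_force: 0.0
[-0.35300155  0.34097151  0.38024585  2.20257655 -0.20769005  0.63748619
  1.5574643 ] [ 0.4156629  -0.04096369  0.17374278] [-3.13907157 -0.00599173  2.95246688] [[371.64829954   0.         318.8289079 ]
 [  0.         371.64829954 244.73169867]
 [  0.           0.           1.        ]] [ 0.33794231 -0.02621597  0.29954417] [2.83094175 0.00344082 1.38027504]
```

View pics/w1.png

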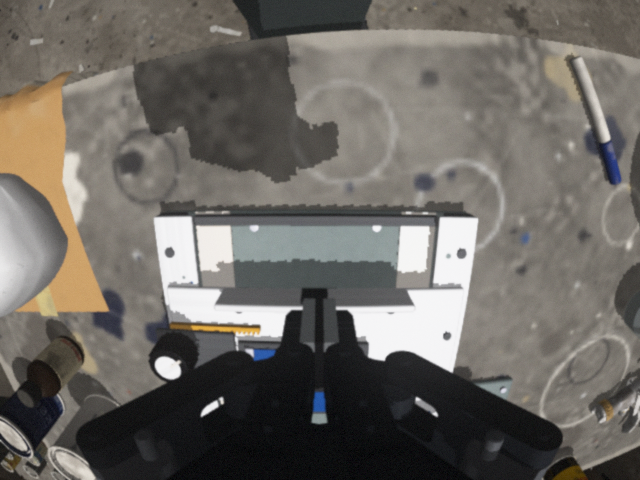

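The wrist view, looking back towards the base, shows the lip's rear face from (217,305) to (413,305). The black pad is near (316,293), the rail corners are at (155,215) and (477,215), and the knob is at (173,357).

```bash
python3 - <<'E'
from h import *
import pickle
f=pickle.load(open('w1.pkl','rb'))
th=-.18905;Rb=np.array([[np.cos(th),-np.sin(th)],[np.sin(th),np.cos(th)]]);o=np.array([.54755,-.07204])
b=lambda u,v,z:(Rb.T@(onz(f,u,v,z,True)[:2]-o)).round(4)
print('lip top ends',b(222,291,.062),b(408,291,.062)); print('lip low ends',b(217,306,.028),b(413,306,.028))
print('pad',b(303,290,.058),b(328,290,.058)); print('rail',b(155,216,.026),b(477,217,.026)); print('knob',b(173,362,.076))
E
python3 - <<'E'
import cv2
a=cv2.imread('pics/w1.png')[270:330,200:430];cv2.imwrite('pics/w1c.png',cv2.resize(a,None,fx=3,fy=3,interpolation=cv2.INTER_CUBIC))
E
```

```text
lip top ends [-0.1032 -0.0652] [-0.1034  0.0686]
lip low ends [-0.0732 -0.0812] [-0.0734  0.0833]
pad [-0.103  -0.0067] [-0.103   0.0112]
rail [-0.1511 -0.128 ] [-0.15    0.1316]
knob [-0.0469 -0.109 ]
```

View pics/w1c.png

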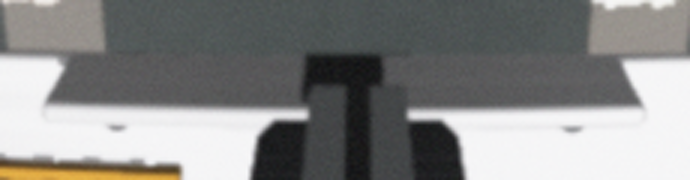

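The lip's white top edge is the lower line (v≈306, u 216–413), and its bottom edge is at v≈289. The pad spans u 301–327. I'll recompute with those.

```bash
python3 - <<'E'
from h import *
import pickle
f=pickle.load(open('w1.pkl','rb'))
th=-.18905;Rb=np.array([[np.cos(th),-np.sin(th)],[np.sin(th),np.cos(th)]]);o=np.array([.54755,-.07204])
b=lambda u,v,z:(Rb.T@(onz(f,u,v,z,True)[:2]-o)).round(4)
print('lip top ends',b(216,306,.062),b(413,306,.062)); print('lip low ends',b(221,289,.028),b(409,289,.028))
print('pad',b(301.5,289,.034),b(327.5,289,.034));print('tcp',Rb.T@([.4157,-.041]-o))
for x in(-.125,-.105): print(x,o+Rb@[x,.001])
E
```

```text
lip top ends [-0.0908 -0.0711] [-0.0911  0.0735]
lip low ends [-0.0891 -0.076 ] [-0.0893  0.0783]
pad [-0.0927 -0.0091] [-0.0928  0.0113]
tcp [-0.13533408  0.00570894]
-0.125 [ 0.42496502 -0.04756708]
-0.105 [ 0.44460869 -0.0513256 ]
```

```bash
python3 -m crank '{"linear":[[0,-0.022,-0.2],[0,-0.022,-0.4],[0,-0.022,-0.5],[0,-0.022,-0.5],[0,-0.022,-0.5]],"delta_rot":[[0,0,0],[0,0,0],[0,0,0],[0,0,0],[0,0,0]],"fingers":[-1,-1,-1,-1,-1]}'
python3 -m crank '{"linear":[[0,0,0],[0,0,0]],"delta_rot":[[0,0,0],[0,0,0]],"fingers":[-1,-1]}'
```

```text
clock: 3.05
position: [0.4184, -0.0466, 0.0543]
tool_rot: [3.141, 0.0, 2.952]
force: [0.5, 0.1, 1.2]
grip_width: 0.0001
finger_force: 0.0
clock: 3.25
position: [0.419, -0.0462, 0.0548]
tool_rot: [3.141, 0.003, 2.953]
force: [0.3, -0.0, -0.4]
grip_width: 0.0001
finger_force: 0.0
```

```bash
python3 -m crank '{"linear":[[0.02,-0.004,-0.008],[0.039,-0.008,-0.008],[0.059,-0.0113,-0.008],[0.079,-0.015,-0.008],[0.079,-0.015,-0.008]],"delta_rot":[[0,0,0],[0,0,0],[0,0,0],[0,0,0],[0,0,0]],"fingers":[-1,-1,-1,-1,-1]}'
python3 -m crank '{"linear":[[0.012,-0.0023,0],[0.024,-0.0045,0],[0.035,-0.0068,0],[0.047,-0.009,0],[0.059,-0.0113,0]],"delta_rot":[[0,0,0],[0,0,0],[0,0,0],[0,0,0],[0,0,0]],"fingers":[-1,-1,-1,-1,-1]}'
```

```text
clock: 3.75
position: [0.4385, -0.0503, 0.0513]
tool_rot: [-3.142, 0.001, 2.952]
force: [-0.7, 0.0, -0.1]
grip_width: -0.0004
finger_force: 0.0
clock: 4.25
position: [0.4516, -0.0529, 0.0511]
tool_rot: [-3.142, -0.002, 2.952]
force: [-6.5, 1.4, 4.3]
grip_width: 0.0001
finger_force: 3.1
```

```bash
python3 -m crank '{"linear":[[0.012,-0.0023,0],[0.024,-0.0045,0],[0.035,-0.0068,0],[0.047,-0.009,0],[0.059,-0.0113,0]],"delta_rot":[[0,0,0],[0,0,0],[0,0,0],[0,0,0],[0,0,0]],"fingers":[-1,-1,-1,-1,-1]}'
```

```text
clock: 4.75
position: [0.4664, -0.0557, 0.0511]
tool_rot: [-3.142, -0.002, 2.952]
force: [-6.4, -0.1, 4.1]
grip_width: -0.0003
finger_force: 3.0
```

Contact is about 6.5 N on the centre line and the carriage is sliding. I'll continue.

```bash
python3 -m crank '{"linear":[[0.02,-0.0038,0],[0.039,-0.0075,0],[0.059,-0.0113,0],[0.079,-0.015,0],[0.098,-0.0188,0]],"delta_rot":[[0,0,0],[0,0,0],[0,0,0],[0,0,0],[0,0,0]],"fingers":[-1,-1,-1,-1,-1]}' 
python3 -m crank '{"linear":[[0.016,-0.003,0],[0.032,-0.006,0],[0.047,-0.009,0],[0.063,-0.012,0],[0.079,-0.015,0]],"delta_rot":[[0,0,0],[0,0,0],[0,0,0],[0,0,0],[0,0,0]],"fingers":[-1,-1,-1,-1,-1]}'
```

```text
clock: 5.25
position: [0.491, -0.0604, 0.0511]
tool_rot: [-3.142, -0.002, 2.952]
force: [-6.3, 0.7, 3.4]
grip_width: 0.0
finger_force: 3.0
clock: 5.75
position: [0.5107, -0.0641, 0.0511]
tool_rot: [-3.142, -0.002, 2.952]
force: [-6.3, 0.3, 3.4]
grip_width: -0.0001
finger_force: 3.0
```

```bash
python3 -m crank '{"linear":[[0.012,-0.0023,0],[0.024,-0.0045,0],[0.035,-0.0068,0],[0.047,-0.009,0],[0.059,-0.0113,0]],"delta_rot":[[0,0,0],[0,0,0],[0,0,0],[0,0,0],[0,0,0]],"fingers":[-1,-1,-1,-1,-1]}'
python3 -m crank '{"linear":[[0.005,-0.001,0],[0.01,-0.002,0],[0.015,-0.003,0],[0.02,-0.004,0],[0.024,-0.0045,0]],"delta_rot":[[0,0,0],[0,0,0],[0,0,0],[0,0,0],[0,0,0]],"fingers":[-1,-1,-1,-1,-1]}'
```

```text
clock: 6.25
position: [0.5254, -0.067, 0.0511]
tool_rot: [-3.142, -0.002, 2.952]
force: [-5.5, 1.8, 3.8]
grip_width: 0.0001
finger_force: 3.0
clock: 6.75
position: [0.5316, -0.0681, 0.0511]
tool_rot: [-3.142, -0.002, 2.952]
force: [-4.7, 0.9, 2.4]
grip_width: 0.0001
finger_force: 2.7
```

```bash
python3 -m crank '{"linear":[[0.002,-0.0004,0],[0.004,-0.0008,0],[0.006,-0.0011,0],[0.008,-0.0015,0],[0.008,-0.0015,0]],"delta_rot":[[0,0,0],[0,0,0],[0,0,0],[0,0,0],[0,0,0]],"fingers":[-1,-1,-1,-1,-1]}'
```

```text
clock: 7.25
position: [0.5336, -0.0685, 0.0511]
tool_rot: [-3.142, -0.002, 2.952]
force: [-3.9, 1.0, 3.2]
grip_width: -0.0001
finger_force: 2.5
```

```bash
python3 -m crank '{"linear":[[0.002,-0.0004,0],[0.004,-0.0008,0],[0.006,-0.0011,0],[0.006,-0.0011,0]],"delta_rot":[[0,0,0],[0,0,0],[0,0,0],[0,0,0]],"fingers":[-1,-1,-1,-1]}'
```

```text
clock: 7.65
position: [0.5352, -0.0688, 0.0511]
tool_rot: [-3.141, -0.001, 2.952]
force: [-4.5, 1.0, 0.9]
grip_width: -0.0001
finger_force: 2.5
```

```bash
python3 -m crank '{"linear":[[0.002,-0.0004,0],[0.004,-0.0008,0],[0.004,-0.0008,0]],"delta_rot":[[0,0,0],[0,0,0],[0,0,0]],"fingers":[-1,-1,-1]}';  python3 -m crank '{"linear":[[0.002,-0.0004,0],[0.004,-0.0008,0],[0.004,-0.0008,0]],"delta_rot":[[0,0,0],[0,0,0],[0,0,0]],"fingers":[-1,-1,-1]}'
```

```text
clock: 7.95
position: [0.5359, -0.069, 0.0511]
tool_rot: [-3.142, -0.002, 2.952]
force: [-7.8, 1.7, 2.4]
grip_width: -0.0002
finger_force: 4.1
clock: 8.25
position: [0.536, -0.0691, 0.051]
tool_rot: [-3.142, -0.004, 2.952]
force: [-13.1, 2.2, 7.6]
grip_width: 0.0
finger_force: 6.9
```

```bash
python3 -m crank '{"linear":[[0.002,-0.0004,0],[0.004,-0.0008,0],[0.004,-0.0008,0],[0.004,-0.0008,0]],"delta_rot":[[0,0,0],[0,0,0],[0,0,0],[0,0,0]],"fingers":[-1,-1,-1,-1]}'
python3 - <<'E'
from h import *
from workcell import *
import pickle
for n in("top","side"):
  f=grab_frame(n);pickle.dump(f,open(n+'2.pkl','wb'));cv2.imwrite(f'pics/{n}2.png',f['image'][:,:,::-1])
a=cv2.imread('pics/side2.png')[170:310,230:400];cv2.imwrite('pics/side2c.png',cv2.resize(a,None,fx=4,fy=4,interpolation=cv2.INTER_CUBIC))
print(observe()['qpos'],bot.__dir__()[-3:])
E
```

```text
clock: 8.65
position: [0.5361, -0.0693, 0.0508]
tool_rot: [-3.141, -0.005, 2.952]
force: [-18.8, 2.2, 10.0]
grip_width: -0.0002
finger_force: 9.2
[-0.16435009  0.70979409  0.25650611  1.960674   -0.34170317  0.51818221
  1.71375469] ['__sizeof__', '__dir__', '__class__']
```

View pics/side2c.png

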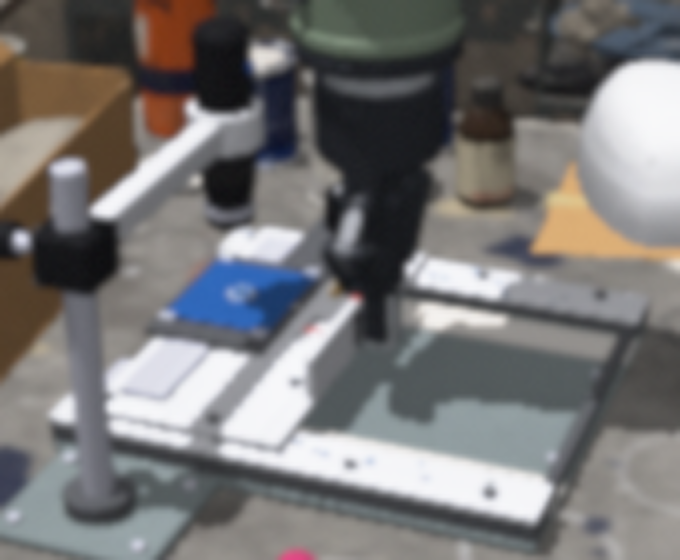

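The side view shows the carriage home with the panel beside the stops, square, and nothing disturbed. I'll back off, rise, and turn for the knob.

```bash
python3 -m crank '{"linear":[[-0.06,0.0115,0],[-0.2,0.038,0],[-0.2,0.038,0.2],[-0.2,0.038,0.4],[-0.2,0.038,0.6]],"delta_rot":[[0,0,0],[0,0,0],[0,0,0],[0,0,0.25],[0,0,0.5]],"fingers":[-1,-1,-1,-1,-1]}'
python3 -m crank '{"linear":[[0,0,0.2],[0,0,0.2],[0,0,0.2],[0,0,0.2]],"delta_rot":[[0,0,0.25],[0,0,0.5],[0,0,0.75],[0,0,1]],"fingers":[0.2,0.2,0.2,0.2]}'
python3 -m crank '{"linear":[[0,0,0],[0,0,0],[0,0,0]],"delta_rot":[[0,0,0.25],[0,0,0.5],[0,0,0.5]],"fingers":[0.2,0.2,0.2]}'
python3 - <<'E'
from h import *
from workcell import *
import pickle
f=pickle.load(open('w1.pkl','rb'))
th=-.18905;Rb=np.array([[np.cos(th),-np.sin(th)],[np.sin(th),np.cos(th)]]);o=np.array([.54755,-.07204])
b=lambda f,u,v,z:(Rb.T@(onz(f,u,v,z,True)[:2]-o)).round(4)
for z in(.044,.062): print('strip',b(f,170,328,z),b(f,260,328,z))
for n in ("wrist","top"):
  f=grab_frame(n);pickle.dump(f,open(n+'3.pkl','wb'));cv2.imwrite(f'pics/{n}3.png',f['image'][:,:,::-1])
a=cv2.imread('pics/top3.png')[160:300,255:400];a=cv2.resize(a,None,fx=4,fy=4,interpolation=cv2.INTER_CUBIC)
w=cv2.imread('pics/wrist3.png');c=np.zeros((600,800,3),'uint8');c[:300,:400]=cv2.resize(w,(400,300));c[:300,400:]=0
cv2.imwrite('pics/top3c.png',a)
s=observe();print(s['clock'],s['qpos'],s['position'],s['tool_rot'],s['grip_width'])
E
```

```text
clock: 9.25
position: [0.4888, -0.0602, 0.2033]
tool_rot: [-3.14, 0.001, -3.064]
force: [0.6, 1.6, 0.1]
grip_width: 0.0001
finger_force: 0.0
clock: 9.65
position: [0.4894, -0.0599, 0.252]
tool_rot: [-3.14, 0.002, -2.54]
force: [0.4, -0.8, -1.1]
grip_width: 0.0513
finger_force: 0.0
clock: 9.95
position: [0.4892, -0.0601, 0.2515]
tool_rot: [-3.141, 0.001, -2.282]
force: [1.0, 0.1, -0.1]
grip_width: 0.0515
finger_force: 0.0
strip [-0.0587 -0.1211] [-0.0625 -0.0426]
strip [-0.0696 -0.1122] [-0.0732 -0.0392]
10.05 [-0.13129118  0.31055467  0.16673296  1.94450741 -0.06532885  0.89083447
  2.49296972] [ 0.48903868 -0.06014405  0.25144772] [-3.14102157e+00  5.33002125e-04 -2.28809405e+00] 0.05092402694323632
```

View pics/wrist3.png

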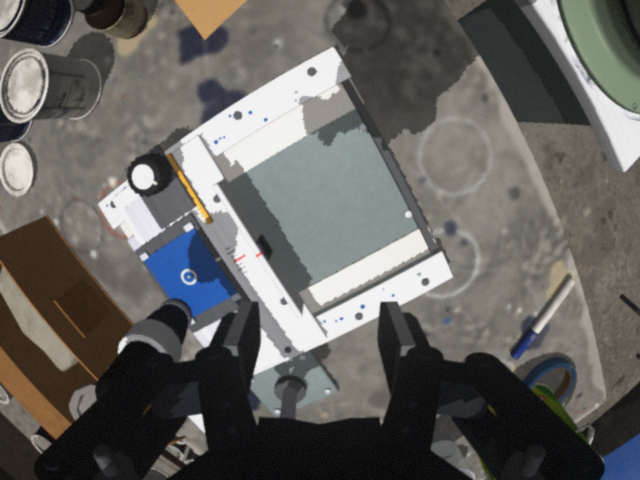

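The wrist view shows the knob top at (143,175), the ring at (189,276), the yellow strip from (172,155) to (209,220) and the red mark at about (240,258). The last joint is near its limit, so I'll use the other grip direction, with the closing line at about 45° in the bed frame. First I'll check the strip height and the knob position.

```bash
cat >> h.py <<'E'
th=-.18905;Rb=np.array([[np.cos(th),-np.sin(th)],[np.sin(th),np.cos(th)]]);o=np.array([.54755,-.07204])
b=lambda f,u,v,z,fi=True:(Rb.T@(onz(f,u,v,z,fi)[:2]-o)).round(4)
E
python3 - <<'E'
from h import *
import pickle
def hsv(f): return cv2.cvtColor(f['image'],cv2.COLOR_RGB2HSV)
for n,box,cx in(('w1',(150,310,280,350),-.006),('wrist3',(150,140,230,240),.085)):
    f=pickle.load(open(n+'.pkl','rb'));h=hsv(f);m=np.zeros(h.shape[:2],bool);x0,y0,x1,y1=box
    m[y0:y1,x0:x1]=((h[...,0]>12)&(h[...,0]<28)&(h[...,1]>140)&(h[...,2]>120))[y0:y1,x0:x1]
    P=np.argwhere(m)[:,::-1]
    for z in(.044,.050,.056,.062):
        Q=np.array([b(f,u,v,z) for u,v in P]);print(n,len(P),z,'strip x rel',np.median(Q[:,0])-cx,np.percentile(Q[:,0],[5,95])-cx,'y',Q[:,1].min(),Q[:,1].max())
f=pickle.load(open('wrist3.pkl','rb'))
img=f['image'].astype(int)
g=img.sum(2)>450
def comp(mask,u,v):
    n,l,s,c=cv2.connectedComponentsWithStats(mask.astype('uint8'));return c[l[v,u]],s[l[v,u]]
c,s=comp(g,143,176);print('knobtop',c,s,b(f,*c,.076))
blue=(img[...,2]>img[...,0]+50)
roi=np.zeros_like(blue);roi[262:292,174:204]=1
c,s=comp((~blue)&roi&(img.sum(2)>330),189+6,276) if 0 else (np.argwhere((img[...,0]>110)&roi)[:,::-1].mean(0),0);print('ring',c,b(f,*c,.0445))
print('red lip',b(f,259,254,.062),'red plate',b(f,240,259,.05))
E
```

```text
w1 394 0.044 strip x rel -0.054900000000000004 [-0.0571 -0.0527] y -0.1198 -0.0442
w1 394 0.05 strip x rel -0.0585 [-0.0606   -0.056365] y -0.1169 -0.043
w1 394 0.056 strip x rel -0.06214999999999999 [-0.0642 -0.06  ] y -0.1139 -0.0419
w1 394 0.062 strip x rel -0.06575 [-0.0677   -0.063665] y -0.111 -0.0407
wrist3 307 0.044 strip x rel -0.05240000000000001 [-0.0545  -0.05013] y -0.1223 -0.0469
wrist3 307 0.05 strip x rel -0.0548 [-0.0569 -0.0526] y -0.1214 -0.0473
wrist3 307 0.056 strip x rel -0.05720000000000001 [-0.0592 -0.055 ] y -0.1204 -0.0477
wrist3 307 0.062 strip x rel -0.05960000000000001 [-0.0616 -0.0575] y -0.1194 -0.0481
knobtop [142.7510917  176.47379913] [132 164  25  26 458] [ 0.0513 -0.1153]
ring [187.632 277.072] [ 0.0867 -0.0118]
red lip [0.0028 0.0004] red plate [ 0.0255 -0.0019]
```

```bash
python3 -m crank '{"linear":[[0,0,0],[0,0,0],[0,0,0],[0,0,0]],"delta_rot":[[0,0,-0.25],[0,0,-0.5],[0,0,-0.75],[0,0,-1]],"fingers":[0.2,0.2,0.2,0.2]}' >/dev/null
python3 -m crank '{"linear":[[0,-0.1,0],[0,-0.2,0],[0,-0.3,0],[0,-0.4,0]],"delta_rot":[[0,0,-0.25],[0,0,-0.5],[0,0,-0.75],[0,0,-1]],"fingers":[0.2,0.2,0.2,0.2]}' >/dev/null
python3 -m crank '{"linear":[[0.1,-0.03,0],[0.2,-0.08,0],[0.3,-0.11,0],[0.35,-0.14,0]],"delta_rot":[[0,0,-0.25],[0,0,-0.5],[0,0,-0.75],[0,0,-1]],"fingers":[0.2,0.2,0.2,0.2]}' >/dev/null
python3 -m crank '{"linear":[[0,0,0],[0,0,0],[0,0,0]],"delta_rot":[[0,0,-0.25],[0,0,-0.5],[0,0,-0.5]],"fingers":[0.2,0.2,0.2]}'
python3 - <<'E'
from h import *
from workcell import *
import pickle
f=grab_frame("wrist");pickle.dump(f,open('wrist4.pkl','wb'))
img=f['image'];cv2.imwrite('pics/wrist4.png',img[:,:,::-1])
s=observe();p=s['position'];print(s['clock'],s['qpos'],p,s['tool_rot'],s['grip_width'],'tcp bed',Rb.T@(p[:2]-o))
# expected knob pixel
E
```

```text
clock: 11.55
position: [0.5765, -0.1948, 0.2511]
tool_rot: [-3.141, 0.0, 2.162]
force: [0.1, 0.1, 0.7]
grip_width: 0.0516
finger_force: 0.0
11.6 [-0.1730891   0.56323659  0.60582093  1.66571502 -0.36238446  1.02715233
  1.14710738] [ 0.57643373 -0.19470394  0.25119648] [-3.14109955e+00  4.68295165e-04  2.16752583e+00] 0.051536975494745244 tcp bed [ 0.05142085 -0.11505046]
```

View pics/wrist4.png

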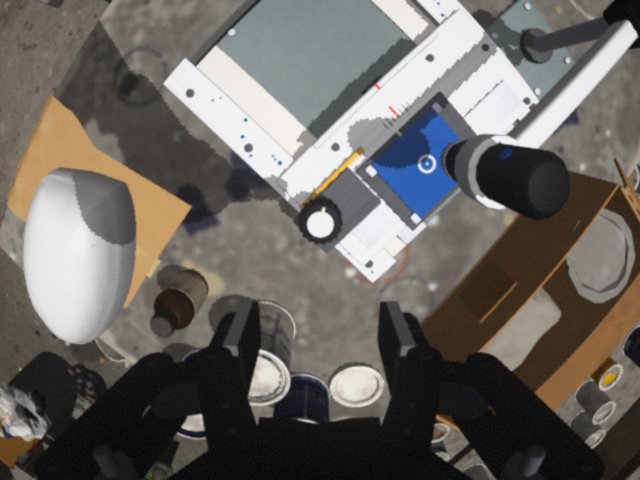

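The knob top is at (320,222), centred between the fingers, and the microscope tube is well to the right (500,175). Next I'll check the clearance to the tin and bottle, then descend.

```bash
python3 - <<'E'
from h import *
import pickle
f=pickle.load(open('wrist4.pkl','rb'))
img=f['image'].astype(int);g=(img.sum(2)>560).astype('uint8')
n,l,s,c=cv2.connectedComponentsWithStats(g);k=l[224,318];print('knob',c[k],s[k],b(f,*c[k],.076))
print('bottle cap',b(f,162,322,.096),'tin',b(f,270,375,.098),b(f,295,320,.08))
f=pickle.load(open('top3.pkl','rb'))
print('tin top view',b(f,443,200,.098,False),'bottle',b(f,445,239,.096,False))
E
```

```text
knob [320.04059041 223.70664207] [307 208  27  29 542] [ 0.0514 -0.1151]
bottle cap [ 0.0087 -0.2795] tin [ 0.1163 -0.2474] [ 0.0979 -0.1946]
tin top view [ 0.1058 -0.2613] bottle [ 0.0071 -0.2805]
```

```bash
python3 -m crank '{"linear":[[0,0,-0.18],[0,0,-0.36],[0,0,-0.54],[0,0,-0.62],[0,0,-0.62]],"delta_rot":[[0,0,0],[0,0,0],[0,0,0],[0,0,0],[0,0,0]],"fingers":[0.2,0.2,0.2,0.2,0.2]}' 20
python3 -m crank '{"linear":[[0,0,-0.04],[0,0,-0.08],[0,0,-0.12],[0,0,-0.12]],"delta_rot":[[0,0,0],[0,0,0],[0,0,0],[0,0,0]],"fingers":[0.2,0.2,0.2,0.2]}' 20
```

```text
clock: 12.1
position: [0.5749, -0.1944, 0.0938]
tool_rot: [-3.139, -0.003, 2.169]
force: [0.4, 0.3, 0.5]
grip_width: 0.0513
finger_force: 0.0
clock: 12.5
position: [0.5759, -0.1947, 0.0654]
tool_rot: [-3.141, -0.001, 2.167]
force: [-0.5, 0.4, 0.8]
grip_width: 0.0512
finger_force: 0.0
```

```bash
python3 -m crank '{"linear":[[0,0,0],[0,0,0],[0,0,0],[0,0,0],[0,0,0]],"delta_rot":[[0,0,0],[0,0,0],[0,0,0],[0,0,0],[0,0,0]],"fingers":[-0.25,-0.25,-1,-1,-1]}' 20
python3 -c "
from workcell import *
s=observe();print(s['moment'],s['position'])"
```

```text
clock: 13.0
position: [0.5767, -0.195, 0.0667]
tool_rot: [3.141, 0.001, 2.167]
force: [2.2, -0.8, 5.6]
grip_width: 0.0346
finger_force: 21.3
[-0.02517887 -0.32641242  0.00756014] [ 0.57665895 -0.19503088  0.06669666]
```

```bash
python3 -m crank '{"linear":[[0.0009,0.005,0],[0.0019,0.0099,0],[0.0028,0.0148,0],[0.0038,0.0198,0],[0.0047,0.0247,0]],"delta_rot":[[0,0,0.2],[0,0,0.4],[0,0,0.6],[0,0,0.8],[0,0,1]],"fingers":[-1,-1,-1,-1,-1]}' 20
python3 -c "
from workcell import *
s=observe();print(s['moment'],s['qpos'])"
```

```text
clock: 13.5
position: [0.5779, -0.1888, 0.0667]
tool_rot: [3.141, 0.001, 2.695]
force: [2.8, 0.1, 5.2]
grip_width: 0.0342
finger_force: 21.3
[ 0.05178158 -0.45041617 -0.04508993] [ 0.00651908  0.76205027  0.315707    1.7829092  -0.36082768  0.65260079
  1.65359172]
```

```bash
python3 -m crank '{"linear":[[0.0009,0.0045,0],[0.0018,0.009,0],[0.0027,0.0136,0],[0.0035,0.0181,0],[0.0035,0.0181,0]],"delta_rot":[[0,0,0.183],[0,0,0.367],[0,0,0.55],[0,0,0.733],[0,0,0.733]],"fingers":[-1,-1,-1,-1,-1]}' 20
python3 - <<'E'
from h import *
from workcell import *
import pickle
s=observe();print(s['moment'],s['qpos'],s['position'],Rb.T@(s['position'][:2]-o))
for n in("wrist","top","side"):
    f=grab_frame(n);pickle.dump(f,open(n+'5.pkl','wb'));cv2.imwrite(f'pics/{n}5.png',f['image'][:,:,::-1])
w=cv2.imread('pics/wrist5.png')
t=cv2.resize(cv2.imread('pics/top5.png')[170:270,300:400],(300,300),interpolation=cv2.INTER_CUBIC)
d=cv2.resize(cv2.imread('pics/side5.png')[200:280,250:350],(375,300),interpolation=cv2.INTER_CUBIC)
c=np.zeros((600,800,3),'uint8');c[:300,:300]=t;c[300:,:375]=d;c[:300,380:780]=cv2.resize(w,(400,300));cv2.imwrite('pics/m5.png',c)
E
```

```text
clock: 14.0
position: [0.5789, -0.1842, 0.0667]
tool_rot: [3.141, 0.001, 3.076]
force: [3.5, 1.9, 4.5]
grip_width: 0.0344
finger_force: 21.3
[ 0.27891026 -0.64725114 -0.02360436] [ 0.06492347  0.74596464  0.21568421  1.78077143 -0.246466    0.63985802
  1.92875908] [ 0.57887678 -0.18419469  0.06673473] [ 0.05184541 -0.10426934]
```

View pics/m5.png

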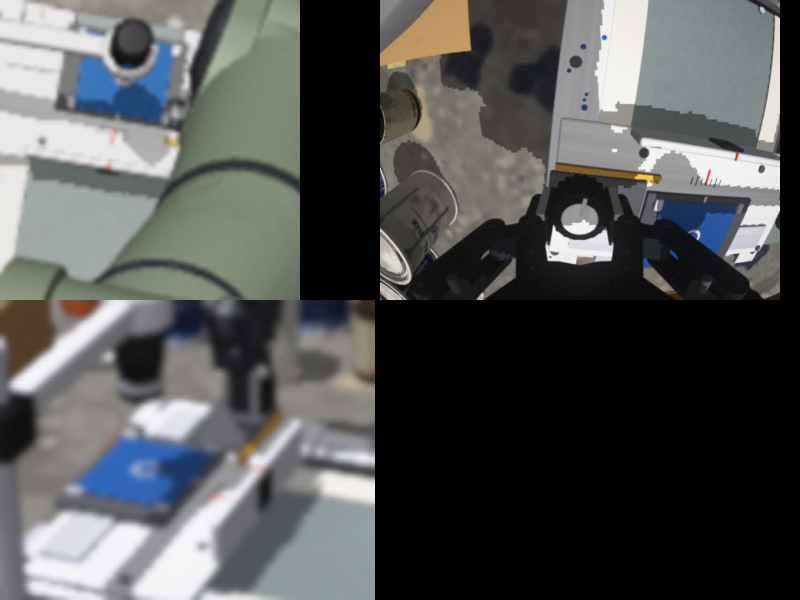

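In the montage, the ring is nearly under the lens in the side view (145,468 of the crop), and the wrist view shows the red line at (528,285) next to the table's white mark. I've used all my picture views, so from here I'll measure numerically.

```bash
cat > m.py <<'E'
from h import *
import pickle,sys
def meas(f,fi,box,rng=None):
    im=f['image'].astype(int);x0,y0,x1,y1=box;B=np.zeros(im.shape[:2],bool);B[y0:y1,x0:x1]=1
    red=B&(im[...,0]>im[...,1]+50)&(im[...,0]>im[...,2]+50)
    n,l,s,c=cv2.connectedComponentsWithStats(red.astype('uint8'))
    for i in range(1,n):
        if s[i,4]>3: print(' red',c[i].round(1),s[i],'z.062',b(f,*c[i],.062,fi),'z.045',b(f,*c[i],.045,fi))
    blue=B&(im[...,2]>im[...,0]+40)&(im[...,2]>im[...,1]+25)
    n,l,s,c=cv2.connectedComponentsWithStats(blue.astype('uint8'));k=1+s[1:,4].argmax()
    m=(l==k).astype('uint8');hull=cv2.convexHull(np.argwhere(m)[:,::-1].astype(np.int32))
    H=np.zeros_like(m);cv2.fillConvexPoly(H,hull,1)
    Q=np.array([b(f,*p,.0445,fi) for p in hull[:,0]]);print(' panel',s[k],'hull x',Q[:,0].min(),Q[:,0].max(),'y',Q[:,1].min(),Q[:,1].max(),'mid y',(Q[:,1].min()+Q[:,1].max())/2)
    hole=(cv2.erode(H,np.ones((5,5)))>0)&(im[...,0]>im[...,2]-75)&(im[...,0]>85)
    n,l,s,c=cv2.connectedComponentsWithStats(hole.astype('uint8'))
    for i in range(1,n):
        if s[i,4]>5: 
            q=b(f,s[i,0]+(s[i,2]-1)/2,s[i,1]+(s[i,3]-1)/2,.0445,fi);print(' ring?',c[i].round(1),s[i],b(f,*c[i],.0445,fi),'boxmid',q)
E
python3 - <<'E'
from m import *
L=lambda n:pickle.load(open(n+'.pkl','rb'))
for n,fi,box in(('top',0,(300,200,400,265)),('side',0,(280,220,380,290)),('wrist3',1,(125,200,300,320)),('wrist4',1,(340,60,480,240)),('side5',0,(250,210,350,290)),('top5',0,(300,170,360,235)),('wrist5',1,(420,200,640,420))):
    print(n);meas(L(n),fi,box)
E
```

```text
top
 panel [323 214  33  31 791] hull x -0.0421 0.0295 y -0.0516 0.0295 mid y -0.01105
 ring? [339.  229.4] [336 226   7   8  43] [-0.0064 -0.0105] boxmid [-0.0067 -0.0104]
side
 panel [306 240  37  20 487] hull x -0.0419 0.0308 y -0.0506 0.0358 mid y -0.0074
 ring? [323.9 249.5] [321 249   7   2  13] [-0.0058 -0.006 ] boxmid [-0.0059 -0.0062]
wrist3
 red [206.2 214. ] [205 212   3   5   5] z.062 [ 0.0245 -0.0556] z.045 [ 0.0312 -0.0549]
 red [258.7 254.1] [256 252   6   5  16] z.062 [0.0031 0.0003] z.045 [0.0087 0.004 ]
 red [238.9 258.1] [234 255  11   7  27] z.062 [ 0.0213 -0.0056] z.045 [ 0.0279 -0.0022]
 panel [ 144  228   92   90 4171] hull x 0.05 0.1206 y -0.0522 0.0284 mid y -0.0119
 ring? [188.3 276.5] [180 268  17  17 132] [ 0.0857 -0.0119] boxmid [ 0.0856 -0.0125]
 ring? [188.4 276.5] [187 275   4   4  11] [ 0.0856 -0.0119] boxmid [ 0.0855 -0.0118]
wrist4
 red [377.   85.9] [374  83   7   7  22] z.062 [0.0038 0.0003] z.045 [0.0043 0.0035]
 red [393.3 110.9] [389 106  10  11  36] z.062 [ 0.0284 -0.0046] z.045 [ 0.0302 -0.0016]
 panel [ 371  108   89  111 4915] hull x 0.0506
[... 510 characters left out ...]
] hull x 0.0508 0.1208 y -0.0418 0.0395 mid y -0.0011499999999999982
 ring? [342.7 192.6] [334 186  19  13  96] [ 0.0924 -0.0047] boxmid [ 0.0943 -0.0053]
wrist5
 red [570.4 250.3] [567 244   8  14  56] z.062 [ 0.0033 -0.0003] z.045 [0.0073 0.0147]
 red [524.2 283.2] [520 272  10  24  87] z.062 [ 0.0205 -0.0207] z.045 [ 0.0269 -0.0083]
 red [435.6 283.6] [434 281   3   7   8] z.062 [ 0.0245 -0.0619] z.045 [ 0.0314 -0.055 ]
 red [423.5 286.5] [420 286   8   3   8] z.062 [ 0.0262 -0.0667] z.045 [ 0.0333 -0.0604]
 panel [ 443  321  130   85 5790] hull x 0.0495 0.1061 y -0.0418 0.0376 mid y -0.0020999999999999977
 ring? [505.5 373.2] [493 368  20  16 127] [0.0805 0.0013] boxmid [ 0.0821 -0.0001]
```

The ring sits at about y -0.0011 relative to the carriage line, so about 5° more is needed. I'll turn, release, rise, and check from straight above.

```bash
python3 -m crank '{"linear":[[0.0004,0.0021,0],[0.0008,0.0042,0],[0.0008,0.0042,0],[0.0008,0.0042,0]],"delta_rot":[[0,0,0.083],[0,0,0.167],[0,0,0.167],[0,0,0.167]],"fingers":[-1,-1,-1,-1]}' 20
python3 -m crank '{"linear":[[0,0,0],[0,0,0],[0,0,0],[0,0,0]],"delta_rot":[[0,0,0],[0,0,0],[0,0,0],[0,0,0]],"fingers":[0.2,0.2,0.2,0.2]}' 20
python3 -m crank '{"linear":[[0,0,0.15],[0,0,0.3],[0,0,0.5],[0,0,0.7],[0,0,0.75]],"delta_rot":[[0,0,0],[0,0,0],[0,0,0],[0,0,0],[0,0,0]],"fingers":[0.2,0.2,0.2,0.2,0.2]}'
python3 -m crank '{"linear":[[-0.2,0.05,0],[-0.35,0.2,0],[-0.4,0.35,0],[-0.4,0.45,0],[-0.4,0.45,0]],"delta_rot":[[0,0,-0.07],[0,0,-0.14],[0,0,-0.2],[0,0,-0.267],[0,0,-0.267]],"fingers":[0.2,0.2,0.2,0.2,0.2]}'
python3 - <<'E'
from m import *
from workcell import *
s=observe();print(s['position'],s['tool_rot'],s['qpos'])
for n in("wrist","top","side"):
    f=grab_frame(n);pickle.dump(f,open(n+'6.pkl','wb'));cv2.imwrite(f'pics/{n}6.png',f['image'][:,:,::-1])
f=pickle.load(open('wrist6.pkl','rb'));F=rot(f['orientation'])
def px(x,y,z):
    w=np.append(o+Rb@[x,y],z);c=F.T@(w-f['xyz']);t=np.arctan2(np.hypot(c[0],c[1]),c[2]);d=c[:2]/np.hypot(c[0],c[1]);return f['mtx'][:2,2]+f['mtx'][0,0]*t*d
P=np.array([px(x,y,.0445) for x in(-.02,.125) for y in(-.05,.05)]);print(P.round())
x0,y0=np.maximum(P.min(0).astype(int),0);x1,y1=P.max(0).astype(int);meas(f,1,(x0,y0,x1,y1))
print('top');meas(pickle.load(open('top6.pkl','rb')),0,(300,170,380,235));print('side');meas(pickle.load(open('side6.pkl','rb')),0,(250,210,350,290))
# rails: brightness profiles across at several bed x, z=.026
im=f['image'].mean(2)
for x in(-.12,-.09,-.06):
    for sg in(-1,1):
        ys=np.arange(.12,.145,.0005);v=np.array([cv2.getRectSubPix(im.astype('float32'),(1,1),tuple(map(float,px(x,sg*y,.026))))[0,0] for y in ys])
        g=np.diff(cv2.GaussianBlur(v[None].astype('float32'),(5,1),1)[0]);k=g.argmin();print('rail',x,sg,sg*ys[k].round(4),g[k])
E
```

```text
clock: 14.55
position: [0.579, -0.1832, 0.0666]
tool_rot: [-3.141, 0.001, -3.125]
force: [3.5, 0.2, 6.8]
grip_width: 0.0345
finger_force: 21.5
clock: 14.95
position: [0.5782, -0.1832, 0.0661]
tool_rot: [3.142, -0.001, -3.122]
force: [0.5, -0.7, 1.0]
grip_width: 0.0511
finger_force: 0.0
clock: 15.45
position: [0.5799, -0.184, 0.2591]
tool_rot: [-3.14, 0.006, -3.122]
force: [0.9, 1.0, 0.1]
grip_width: 0.0513
finger_force: 0.0
clock: 15.95
position: [0.4783, -0.0674, 0.2538]
tool_rot: [3.14, -0.0, 3.025]
force: [0.4, -1.1, -0.7]
grip_width: 0.0513
finger_force: 0.0
[ 0.47828253 -0.06740769  0.25379398] [ 3.14032980e+00 -1.02299652e-04  3.02468484e+00] [-0.21483705  0.29847691  0.28925767  1.96858899 -0.10985537  0.88923816
  1.58555854]
[[273. 262.]
 [376. 268.]
 [271. 380.]
 [358. 385.]]
 red [323.3 294.8] [322 292   3   6  14] z.062 [0.0032 0.0003] z.045 [0.0114 0.0011]
 red [320.6 307.4] [320 302   3  11  20] z.062 [ 0.0168 -0.0012] z.045 [ 0.0257 -0.0005]
 panel [ 279  326   78   56 3642] hull x 0.05 0.1202 y -0.0409 0.0398 mid y -0.0005499999999999984
 ring? [316.7 355.4] [309 349  17  14 123] [ 0.0854 -0.0003] boxmid [ 0.0856 -0.    ]
 ring? [316.9 355.7] [316 354   3   4   9] [ 0.0858 -0.0001] boxmid [ 0.0856 -0.    ]
top
 panel [325 184  32  21 343] hull x 0.0603 0.1208 y -0.0407 0.0404 mid y -0.00015000000000000083
 ring? [342.4 192.7] [333 186  20  13  99] [ 0.0923 -0.0041] boxmid [ 0.0941 -0.004 ]
side
 panel [270 237  36  18 451] hull x 0.0513 0.1224 y -0.0388 0.0468 mid y 0.004
rail -0.12 -1 -0.13 -23.749619
rail -0.12 1 0.132 -19.765228
rail -0.09 -1 -0.1305 -22.753555
rail -0.09 1 0.132 -21.630081
rail -0.06 -1 -0.1305 -27.518188
rail -0.06 1 0.132 -20.914276
```

The ring is at about (0.0855, 0) and the carriage line is at +0.0003. One more check compares the ring with the middle of the rails in the top view, by the same profile method.

```bash
python3 - <<'E'
from m import *
for nm in('top','top6','wrist3','wrist6'):
    f=pickle.load(open(nm+'.pkl','rb'));fi=nm[0]=='w';F=rot(f['orientation'])
    def px(x,y,z):
        w=np.append(o+Rb@[x,y],z)
        if not fi: return proj(f,w)
        c=F.T@(w-f['xyz']);r=np.hypot(c[0],c[1]);return f['mtx'][:2,2]+f['mtx'][0,0]*np.arctan2(r,c[2])*c[:2]/r
    im=f['image'].astype('float32')
    def edges(img,xs,ylo,yhi,z):
        r=[]
        for x in xs:
            e=[]
            for sg in(-1,1):
                ys=np.arange(ylo,yhi,.0005) if isinstance(ylo,float) else np.arange(ylo[(sg+1)//2],yhi[(sg+1)//2],.0005)
                v=np.array([cv2.getRectSubPix(img,(1,1),tuple(map(float,px(x,sg*y,z))))[0,0] for y in ys],'float32')
                g=-np.diff(cv2.GaussianBlur(v[None],(9,1),2)[0]);g[g<g.max()*.5]=0;e.append(sg*(ys[:-1]+.00025)@g/g.sum())
            r.append(e)
        return np.array(r)
    R_=edges(im.mean(2),np.arange(-.14,-.05,.01),.12,.146,.026);print(nm,'rails',np.median(R_,0).round(4),'mid',np.median(R_.mean(1)).round(4),R_.mean(1).std().round(4))
    off=-.0115 if nm in('top','wrist3') else 0.
    cx=-.006 if nm=='top' else .085
    bl=(im[...,2]-im[...,0]).copy()
    P=edges(bl,cx+np.array([-.02,-.015,-.01] if nm!='top6' else [-.02,-.01,.0,.015]),(.032-off,.032+off),(.048-off,.048+off),.0445)
    print('   panel',P.round(4).tolist(),'mid',P.mean(1).round(4))
E
```

```text
top rails [-0.1308  0.1333] mid 0.0013 0.0003
   panel [[-0.051, 0.0289], [-0.051, 0.0288], [-0.0505, 0.0288]] mid [-0.0111 -0.0111 -0.0109]
top6 rails [-0.1313  0.1333] mid 0.0012 0.0023
   panel [[-0.0408, 0.0404], [-0.0399, 0.0397], [-0.04, 0.0394], [-0.0403, 0.0395]] mid [-0.0002 -0.0001 -0.0003 -0.0004]
wrist3 rails [-0.1305  0.1323] mid 0.0009 0.002
   panel [[-0.0517, 0.0278], [-0.0517, 0.0277], [-0.0517, 0.0277]] mid [-0.012 -0.012 -0.012]
wrist6 rails [-0.1303  0.1325] mid 0.001 0.0001
   panel [[-0.0405, 0.0392], [-0.04, 0.0393], [-0.04, 0.0393]] mid [-0.0006 -0.0004 -0.0004]
```

Both cameras agree that the rail middle is at +1.1 mm and the ring at -0.4 mm, so the ring is about 1.4 mm short of the lens axis. I'll regrip and turn about 6.5° more.

```bash
python3 -m crank '{"linear":[[0,-0.1,0],[0.05,-0.25,0],[0.2,-0.4,0],[0.4,-0.45,0],[0.4,-0.45,0]],"delta_rot":[[0,0,0],[0,0,0],[0,0,0],[0,0,0],[0,0,0]],"fingers":[0.2,0.2,0.2,0.2,0.2]}'
python3 -m crank '{"linear":[[0,0,0],[0,0,-0.18],[0,0,-0.36],[0,0,-0.54],[0,0,-0.6]],"delta_rot":[[0,0,0],[0,0,0],[0,0,0],[0,0,0],[0,0,0]],"fingers":[0.2,0.2,0.2,0.2,0.2]}'
python3 -m crank '{"linear":[[0,0,0],[0,0,-0.05],[0,0,-0.1],[0,0,-0.15],[0,0,-0.15]],"delta_rot":[[0,0,0],[0,0,0],[0,0,0],[0,0,0],[0,0,0]],"fingers":[0.2,0.2,0.2,0.2,0.2]}'
python3 -m crank '{"linear":[[0,0,0],[0,0,0],[0,0,0],[0,0,0],[0,0,0]],"delta_rot":[[0,0,0],[0,0,0],[0,0,0],[0,0,0],[0,0,0]],"fingers":[-0.25,-0.25,-1,-1,-1]}' 20
```

```text
clock: 16.6
position: [0.5818, -0.1863, 0.2524]
tool_rot: [-3.14, 0.0, 3.02]
force: [-1.7, 0.1, -1.0]
grip_width: 0.0512
finger_force: 0.0
clock: 17.1
position: [0.5757, -0.1829, 0.1004]
tool_rot: [3.141, -0.005, 3.022]
force: [-0.4, 0.3, 1.2]
grip_width: 0.0514
finger_force: 0.0
clock: 17.6
position: [0.5779, -0.1829, 0.065]
tool_rot: [3.141, -0.002, 3.022]
force: [0.1, -0.0, -0.5]
grip_width: 0.0513
finger_force: 0.0
clock: 18.1
position: [0.5786, -0.1832, 0.0666]
tool_rot: [-3.142, 0.0, 3.022]
force: [-1.2, 0.5, 1.9]
grip_width: 0.0346
finger_force: 21.3
```

Regripped at the same spot. Now 6.5° with 1.36 mm of travel, then release, rise and check.

```bash
python3 -m crank '{"linear":[[0.0005,0.0027,0],[0.001,0.0054,0],[0.001,0.0054,0],[0.001,0.0054,0]],"delta_rot":[[0,0,0.11],[0,0,0.217],[0,0,0.217],[0,0,0.217]],"fingers":[-1,-1,-1,-1]}' 20
python3 -m crank '{"linear":[[0,0,0],[0,0,0],[0,0,0],[0,0,0]],"delta_rot":[[0,0,0],[0,0,0],[0,0,0],[0,0,0]],"fingers":[0.2,0.2,0.2,0.2]}' 20
python3 -m crank '{"linear":[[0,0,0.15],[0,0,0.3],[0,0,0.5],[0,0,0.7],[0,0,0.75]],"delta_rot":[[0,0,0],[0,0,0],[0,0,0],[0,0,0],[0,0,0]],"fingers":[0.2,0.2,0.2,0.2,0.2]}' >/dev/null
python3 -m crank '{"linear":[[-0.2,0.05,0],[-0.35,0.2,0],[-0.4,0.35,0],[-0.4,0.45,0],[-0.4,0.45,0]],"delta_rot":[[0,0,0],[0,0,0],[0,0,0],[0,0,-0.1],[0,0,-0.217]],"fingers":[0.2,0.2,0.2,0.2,0.2]}'
python3 - <<'E'
from m import *
from workcell import *
W={n:grab_frame(n) for n in("wrist","top")}
meas(W['wrist'],1,(250,262,380,385));meas(W['top'],0,(300,170,380,235))
# bystanders moved?
a=pickle.load(open('top.pkl','rb'))['image'][130:270,400:520].astype(int);c=W['top']['image'][130:270,400:520].astype(int);print('bystander diff px',(abs(a-c).max(2)>60).sum())
E
```

```text
clock: 18.5
position: [0.5789, -0.1819, 0.0665]
tool_rot: [3.142, 0.0, 3.134]
force: [-0.9, 1.9, 3.8]
grip_width: 0.0342
finger_force: 21.5
clock: 18.9
position: [0.5787, -0.1819, 0.0662]
tool_rot: [-3.141, -0.0, 3.135]
force: [0.3, 0.4, -0.1]
grip_width: 0.0508
finger_force: 0.0
clock: 19.9
position: [0.4785, -0.0659, 0.2539]
tool_rot: [3.14, 0.0, 3.024]
force: [0.5, -1.1, -0.5]
grip_width: 0.0509
finger_force: 0.0
 red [321.9 294.2] [321 292   3   6  16] z.062 [0.0028 0.0004] z.045 [0.011  0.0011]
 red [319.2 307.4] [318 302   3  11  26] z.062 [ 0.017  -0.0012] z.045 [ 0.0259 -0.0005]
 red [263.5 307.6] [260 307   9   2  15] z.062 [ 0.0215 -0.0547] z.045 [ 0.0306 -0.0569]
 panel [ 279  326   78   56 3643] hull x 0.05 0.1202 y -0.0396 0.0411 mid y 0.0007499999999999972
 ring? [316.6 355.4] [309 349  17  14 125] [0.0855 0.0009] boxmid [0.0857 0.0014]
 ring? [316.5 355.5] [315 354   4   4  12] [0.0857 0.0008] boxmid [0.0857 0.0008]
 panel [325 184  32  21 346] hull x 0.0599 0.1208 y -0.0395 0.0417 mid y 0.0011000000000000003
 ring? [342.3 192.6] [333 186  20  13  95] [ 0.0924 -0.0038] boxmid [ 0.0941 -0.004 ]
bystander diff px 0
```

```bash
python3 -c "
from workcell import *
print(bot.job_done())"
```

```text
the job is handed in; nothing more can be done
None
```

The job is handed in at about 20 s: the carriage came up firm against the end stops and looked square, the ring measures within about 0.5 mm of the lens axis, the tin and bottle show no change, and the arm is clear; no verdict came back.

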